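# Clamp a dosing nozzle with the click wrench

### The arm

A 7-joint arm with a two-finger parallel gripper is mounted at the origin on the work surface. World frame = base frame: x ahead of the robot, y to its left, z up, the work surface at z = 0. Lengths are in m, angles in rad, forces in N, time in s.
With the tool pointing down it reaches from about 0.4 to 0.85 m from the base axis. Payload 10.4 kg.
Tool frame: the origin (TCP) lies at the very end of the fingers, on their centre line; the grasp point (between the pads) lies 19 mm behind it (grip_point_offset is the distance from the TCP to the grasp point, in m); z points along the fingers, y is the line along which they close (so a half turn about z gives the same grasp; the last joint's range is limited). The gripper opens to 87 mm and grips with 3 to 60 N. Pads are 19 mm wide; open, the fingers measure 117 mm over their backs; the gripper's body (75 mm by 190 mm) begins 51 mm behind the grasp point.
Start: joints at [1.166, 0.332, -0.065, 1.46, 0.022, 1.35, -0.088], TCP at [0.233, -0.58, 0.223] pointing down, gripper open.
Joint ranges: [-2.6, 2.6], [-0.5, 2.12], [-1.47, 1.34], [0.16, 2.42], [-1.27, 4.41], [0.06, 2.06], [-2.6, 2.6]. Speed limits (rad/s): [2.22, 2.22, 2.79, 2.79, 3.14, 3.14, 3.14].

### API

Orientations are given as a unit quaternion [x, y, z, w].
In Python, from bench import * gives the robot as it stands.
- The arm moves only by the tool play_rows, never from a script. Its argument "increments" is text: rows parted by semicolons, each of 7 numbers parted by spaces: the turn, a rotation vector about the tool's x, y, z in rad, then the shift along the tool's x, y, z in m, then the opening, from 0 (shut) to 1 (fully open). A call has 1 to 8 rows; each row is the pose to reach, as a shift and turn from the pose commanded when the call began, along the tool's axes at that moment; what a row does not reach only later rows make up. A row lasts 1/10 s, in which the tool goes at most 50 mm and 8.59 degrees, less where a joint would pass 70% of its speed; a pose out of reach is approached as far as the arm can. A call with a gripper value outside its range is refused whole. The fingers move at their own pace and stop on an object; "grip_force" is the grip in N (left out, the last holds). Time passes only in rows, so rows that repeat a pose let the fingers close. It gives the time, the measured TCP pose, the force, the opening and the grip force at its end, in the units of the state.
- read_state(): the state, without advancing time (a new reading comes with each control period).
- camera(name): name is "scene" or "top"; returns a dict with "color" (420x560x3 uint8, red, green, blue), "fx", "fy", "cx", "cy" (pixels), "camera_from_world" (4x4, takes a point from world to camera coordinates). Camera axes: x right, y down, z forward; pixel columns grow to the right and rows downward; lengths in m; the calibration is good to about 2 mm. A picture is of the moment at which its call begins. There is no depth.
- close_job(): hands the job in; it is judged then, once.
The state is a dict: "time": time; "joint_positions": joint angles; "joint_vel": joint speeds; "joint_torque": joint torques, N m; "ee_pos": TCP position; "eef_rot": TCP orientation; "ft_force": force on the tool from outside, world axes, zero at the start; "torque": the same for the moment, N m; "width": finger opening in m; "grip_force": force on a finger pad.
Only numpy, scipy, OpenCV 4.12 (cv2) and the standard library are available. Lean on these libraries where they do the work, as an engineer would, in place of code of your own. Each camera call takes 0.05 s, during which the arm holds its last target. There are 200 camera calls.

### The job

Take the brass dosing nozzle from its white rack and push it gently, shank down, fully home in the hole of the aluminium dosing block. Then tighten the clamp bolt by swinging the click wrench that sits on it clockwise (seen from above) until the bolt goes tight and the wrench's hinge breaks over, stop there at once, and ease the handle back until the hinge has straightened, without slackening the bolt, before you let go. Leave the chocolate egg, the bowl and the spatula where they are.

Things in the scene. Friction and masses are not known exactly. Their poses are not given: they have to be found in the camera images.
- block: aluminium dosing block fixed to the table, 90 x 200 x 70 mm (x, y, z), blue strip along its -x face. Origin: centre of its underside. The nozzle hole is 60 mm from the centre towards the block's -y, the clamp bolt 50 mm towards its +y
- seat (a point): centre of the mouth of the nozzle hole, on the block's top (70 mm up). The hole is upright, 24.4 mm wide with a 2 mm chamfer, 34 mm deep
- nozzle: brass dosing nozzle, 65 mm tall, 160 g, turned about its own z, standing shank down in the rack. Origin: centre of the shank's lower end. Shank 22 mm diameter from 0 to 28 mm (lower 4 mm tapered to 18 mm), shoulder 38 mm diameter from 28 to 35 mm, round grip 30 mm diameter from 35 to 65 mm. Fully home its shoulder lies flat on the block's top, the origin then 28 mm below the mouth
- rack: white plastic rack fixed to the table, 80 x 80 x 40 mm, with a loose 30 mm hole from above in its middle, in which the nozzle stands with its shoulder on the rack's top. Origin: centre of its underside
- bolt_boss: plain round steel boss under the clamp bolt, 44 mm diameter, 12 mm high. Origin: on the bolt axis, on the block's top. Clockwise from above tightens. The bolt drags with about 0.8 N m either way (4 N at the grip); no ratchet, so pushing back slackens it. After a turn that differs each time (0.25 to 0.65 rad, found by feel) it goes tight and stops dead
- drive_head: steel drive head of the click wrench, a 36 mm disc with a fork reaching out 42 mm, fitted on the clamp bolt for good and turning with it about the upright bolt axis. Origin: on the bolt axis, 82 mm above the table; its x axis points level from the bolt along the straight wrench towards the grip
- wrench_handle (a joint): break-over hinge, upright pin 35 mm from the bolt axis. 0 rad: straight. A spring holds it straight up to 2.2 N m at the pin (14 N level push at mid grip); then the handle folds clockwise at almost constant force. By 0.07 rad it has clicked, past 0.17 rad is over-tightening, it ends at 0.24. Eased, it straightens; let go folded, it snaps back (over 1.5 rad/s), jarring the bolt
- grip (a point): middle of the black grip of the wrench handle, on the handle's axis, 190 mm from the bolt axis, 102 mm above the table. Its x axis points outward along the handle. The round grip is 28 mm thick, 105 mm long, with red rings at its ends; the shaft between it and the hinge is 14 mm thick. Free space beneath
- egg: brown chocolate egg standing on its blunt end, 86 mm wide, 113 mm tall, loose. Origin: centre of its foot
- bowl: white bowl, 110 mm wide, 50 mm tall, loose. Origin: centre of its underside
- spatula: spatula, 200 mm long, lying loose near the block. Origin: middle of its underside
Things that resemble listed ones, but are neither listed nor needed, are in the scene too. Of the things shaped like the nozzle, the brass one is meant. Of the things shaped like the block, the aluminium one is meant.

How it is judged:
By the outcome, as a careful person would: the job done as asked, in the order asked, and still so for the second after the job is handed in, with the robot touching nothing.
It also fails if it takes over 67 s, if anything falls off the work surface, if the arm or the gripper's body presses on something with over 40 N, if the wrist force passes 120 N, or if a joint passes its speed limit or range.

## Working session

There is one attempt and no reset: what is moved stays moved. The work goes in short steps, Python scripts to look and compute and a tool call to move; the robot and the scene stay as the last step left them, time stands still between calls to the robot, and variables do not carry over. Pictures are saved under pics/ and viewed, at most 10 in all, crops included, and the job is handed in when it is done.

Besides the shell and the picture viewer there is one more tool, called in YAML: its name, and indented under it one key for each argument. play_rows: Moves the arm, as the interface text tells. Its arguments: {"type":"object","properties":{"increments":{"type":"string"},"grip_force":{"type":"number"}},"required":["increments"]}

```bash
mkdir -p pics; ls; python3 - <<'E'
from bench import *
import cv2,numpy as np
for n in("scene","top"):
    c=camera(n); cv2.imwrite(f"pics/{n}0.png",c["color"][:,:,::-1])
    print(n,c["fx"],c["fy"],c["cx"],c["cy"]);print(np.round(c["camera_from_world"],4).tolist())
    np.savez(f"{n}0.npz",**c)
print(read_state())
E
```

```text
pics
scene 409.94394464115436 409.94394464115436 283.82005888328433 212.96816646689607
[[0.2035, 0.9791, -0.007, -0.1181], [0.6953, -0.1495, -0.703, -0.3021], [-0.6894, 0.1382, -0.7111, 1.4254], [0.0, 0.0, 0.0, 1.0]]
top 459.0386310534274 459.0386310534274 277.6174077925186 208.07203560597907
[[0.0227, -0.9996, -0.016, 0.0115], [-0.9926, -0.0207, -0.1196, 0.548], [0.1192, 0.0186, -0.9927, 1.0613], [0.0, 0.0, 0.0, 1.0]]
{'time': 0.1, 'joint_positions': array([ 1.16639584,  0.33278029, -0.06469002,  1.46084368,  0.02159339,
        1.34991625, -0.08850465]), 'joint_vel': array([-1.16622058e-03, -2.47883284e-03, -1.67859236e-04, -2.03815571e-03,
       -6.62500678e-04, -4.80498760e-04, -2.14925247e-05]), 'joint_torque': array([ 2.10731479e-03, -6.24552011e+01,  2.49590061e-02, -3.90718353e+01,
       -6.14810921e-02,  3.66184150e-02,  9.18932915e-05]), 'ee_pos': array([ 0.23273409, -0.57967876,  0.22185773]), 'eef_rot': array([ 9.81833304e-01,  1.89744487e-01, -1.45386061e-04, -6.09144408e-04]), 'ft_force': array([-0.58635326,  0.14224904,  0.4740618 ]), 'torque': array([-0.0180548 , -0.01056463, -0.01157443]), 'grip_force': 0.0, 'width': 0.08701477102681059}
```

View pics/scene0.png

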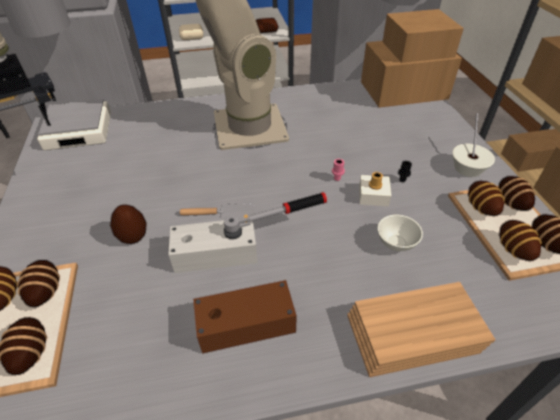

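View pics/top0.png

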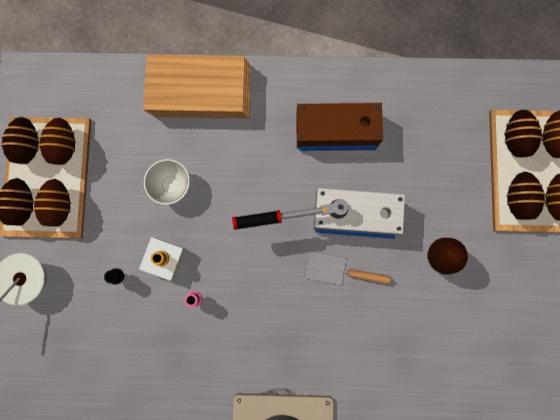

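Scene view: the aluminium block is at about (212,240), with its hole at (187,239) and the bolt at (233,229). The grip is at (305,203) and the brass nozzle in the rack at (376,182). Top view: hole (386,213), bolt (340,208), grip (257,219), nozzle (159,258). I'll enlarge these areas to measure them.

```bash
python3 - <<'E'
import cv2,numpy as np
t=cv2.imread("pics/top0.png");s=cv2.imread("pics/scene0.png")
def cr(im,x,y,w,h,k):
    o=cv2.resize(im[y:y+h,x:x+w],None,fx=k,fy=k,interpolation=cv2.INTER_CUBIC)
    for i in range(0,w,10): cv2.line(o,(i*k,0),(i*k,4 if i%50 else 12),(0,255,0),1)
    for i in range(0,h,10): cv2.line(o,(0,i*k),(4 if i%50 else 12,i*k),(0,255,0),1)
    return o
a=cr(t,225,180,190,65,4)   # 760x260
b=cr(s,160,185,175,85,4)   # 700x340
m=np.zeros((600,760,3),np.uint8); m[:260,:760]=a; m[260:600,:700]=b
cv2.imwrite("pics/m1.png",m)
a=cr(t,135,235,50,50,8);b=cr(s,350,160,50,50,8)
cv2.imwrite("pics/m2.png",np.hstack([a,b]))
E
```

```text
(no output)
```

View pics/m1.png

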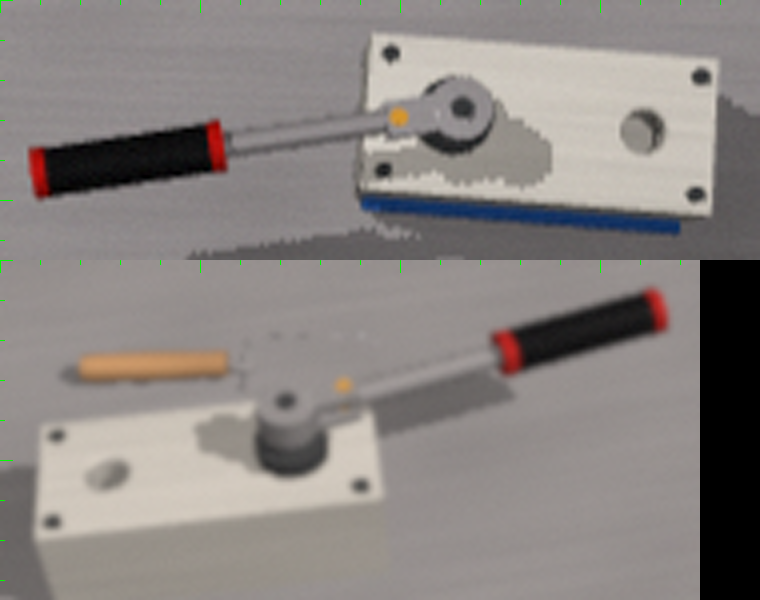

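View pics/m2.png

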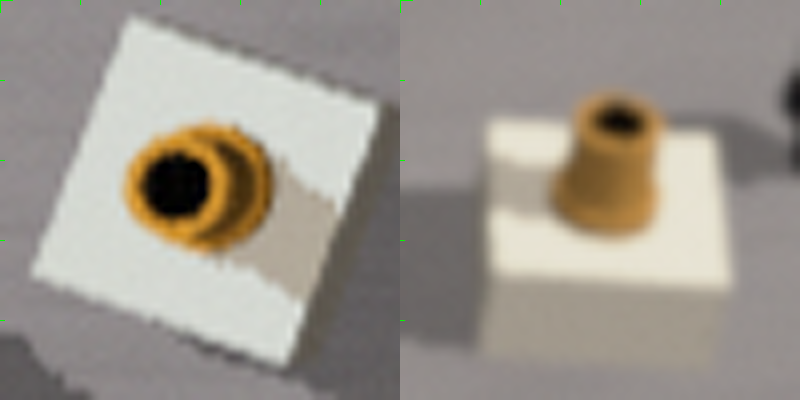

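m1 shows the block top with four corner screws, the hole, the head hub with its orange hinge pin, and the grip's red ring ends, in both views. m2 shows the nozzle's upper rim and the rack's top corners in both views. Next I triangulate these points and check them against the given heights and sizes.

```bash
cat > geo.py <<'E'
import numpy as np,cv2
from scipy.optimize import least_squares
C={n:dict(np.load(f"{n}0.npz")) for n in("top","scene")}
def proj(n,P):
    c=C[n];T=c["camera_from_world"];q=np.atleast_2d(P)@T[:3,:3].T+T[:3,3]
    return np.c_[c["fx"]*q[:,0]/q[:,2]+c["cx"],c["fy"]*q[:,1]/q[:,2]+c["cy"]]
def tri(a,b):
    r=least_squares(lambda p:np.r_[proj("top",p)[0]-a,proj("scene",p)[0]-b],[.5,0,.08]);return r.x,np.abs(r.fun).max()
def plane(n,p,z):
    return least_squares(lambda q:proj(n,[q[0],q[1],z])[0]-p,[.5,0]).x
E
python3 - <<'E'
from geo import *
f=lambda x,y,x0,y0,k:np.array([x0+(x+.5)/k-.5,y0+(y+.5)/k-.5])
t1=lambda x,y:f(x,y,225,180,4); s1=lambda x,y:f(x,y-260,160,185,4)
t2=lambda x,y:f(x,y,135,235,8); s2=lambda x,y:f(x-400,y,350,160,8)
L=dict(hole=(t1(642,132),s1(108,474),.07),cTR=(t1(718,60),s1(36,540),.07),cTL=(t1(372,34),s1(383,497),.07),cBR=(t1(712,216),s1(42,425),.07),
 sTR=(t1(701,77),s1(52,522),.07),sTL=(t1(391,53),s1(361,486),.07),sBR=(t1(696,194),s1(57,436),.07),
 hub=(t1(463,107),s1(286,401),.1),pin=(t1(399,117),s1(343,384),.11),gout=(t1(40,172),s1(657,309),.102),gin=(t1(217,146),s1(509,352),.102),
 noz=(t2(177,186),s2(619,121),.077),shoulder=(t2(208,188),s2(606,196),.047),
 r1=(t2(131,15),s2(732,288),.04),r2=(t2(379,104),s2(490,272),.04),r3=(t2(288,367),s2(487,118),.04),r4=(t2(33,272),s2(716,128),.04))
for k,(a,b,z) in L.items():
    p,e=tri(a,b); print(k,np.round(p*1000,1),"res",round(e,2),"| at z: top",np.round(plane("top",a,z)*1000,1),"scene",np.round(plane("scene",b,z)*1000,1))
E
```

```text
hole [ 538.3 -226.    65.3] res 0.53 | at z: top [ 537.8 -223.8] scene [ 542.3 -226.6]
cTR [ 581.  -269.1   66. ] res 0.23 | at z: top [ 580.4 -267.6] scene [ 584.3 -268.9]
cTL [591.9 -69.4  67.4] res 0.23 | at z: top [591.5 -68.7] scene [594.  -70.1]
cBR [ 490.7 -264.5   66.8] res 0.2 | at z: top [ 490.5 -263.3] scene [ 493.7 -264.4]
sTR [ 570.7 -259.3   67.4] res 0.39 | at z: top [ 570.3 -257.8] scene [ 572.7 -259.7]
sTL [581.  -80.6  67.6] res 0.29 | at z: top [580.7 -79.8] scene [582.9 -81.4]
sBR [ 503.  -255.4   67.9] res 0.26 | at z: top [ 502.9 -254.3] scene [ 504.9 -255.6]
hub [ 544.9 -116.9  111.1] res 0.14 | at z: top [ 546.3 -117.9] scene [ 534. -117.]
pin [538.5 -82.  111.4] res 0.33 | at z: top [538.8 -81.4] scene [537.  -82.7]
gout [504.9 117.7 101.5] res 0.26 | at z: top [504.7 117.1] scene [505.5 118.1]
gin [521.6  19.6 100.4] res 0.35 | at z: top [521.3  18.9] scene [523.4  20.1]
noz [422.9 294.2  75. ] res 0.29 | at z: top [423.1 294.1] scene [425.1 292.2]
shoulder [422.8 294.7  40.7] res 0.19 | at z: top [422.9 293.4] scene [429.4 290.7]
r1 [473.2 321.4  37.4] res 0.13 | at z: top [473.1 320.8] scene [475.7 319.4]
r2 [448.3 245.3  37.4] res 0.72 | at z: top [448.6 246.1] scene [450.8 242. ]
r3 [371.5 269.2  38.6] res 0.15 | at z: top [371.6 269.1] scene [373. 268.]
r4 [397.4 345.   41.6] res 0.01 | at z: top [397.3 345.5] scene [395.6 346. ]
```

The triangulated points match the given sizes: the block's long side comes out at 200 mm, bolt to grip at 188 mm, and heights read only 2–3 mm low. I'll use hole ≈ (0.539, -0.226), nozzle ≈ (0.4235, 0.294) and grip ≈ (0.513, 0.069), with the handle along (-0.169, 0.986). Next comes a small helper, then the first move.

```bash
cat > h.py <<'E'
from bench import *
import numpy as np
from scipy.spatial.transform import Rotation as R
def go(p,psi):
    s=read_state();A=R.from_quat(s["eef_rot"])
    x=[np.cos(psi),np.sin(psi),0];z=[0,0,-1];B=R.from_matrix(np.c_[x,np.cross(z,x),z])
    print("rot",np.round((A.inv()*B).as_rotvec(),4),"shift",np.round(A.inv().apply(np.array(p)-s["ee_pos"]),4))
E
python3 -c "
from h import *
go([.50,-.15,.223],1.74)"
```

```text
rot [-1.1000e-03 -8.0000e-04 -1.3582e+00] shift [ 0.4081 -0.2992 -0.0008]
```

play_rows:
  increments: "0 0 -0.15 0.045 -0.033 0 1;0 0 -0.30 0.085 -0.063 0 1;0 0 -0.45 0.125 -0.092 0 1;0 0 -0.6 0.165 -0.122 0 1;0 0 -0.75 0.205 -0.151 0 1;0 0 -0.9 0.245 -0.18 0 1;0 0 -1.05 0.285 -0.21 0 1;0 0 -1.2 0.325 -0.24 0 1"
  grip_force: 15

```text
time: 0.9
ee_pos: [0.4435, -0.2377, 0.2225]
eef_rot: [0.701, 0.713, -0.0, 0.0]
ft_force: [0.8, 0.1, 0.6]
width: 0.0867
grip_force: 0.0
```

play_rows:
  increments: "0 0 -0.05 0.048 0 0 1;0 0 -0.1 0.096 0 0 1;0 0 -0.15 0.144 0 0 1;0 0 -0.15 0.192 -0.002 0 1;0 0 -0.15 0.24 -0.003 0 1;0 0 -0.15 0.288 -0.005 0 1;0 0 -0.15 0.336 -0.007 0 1;0 0 -0.15 0.384 -0.008 0 1"

```text
time: 1.7
ee_pos: [0.4301, 0.146, 0.2226]
eef_rot: [0.648, 0.762, -0.0, 0.0]
ft_force: [0.8, -0.7, -1.1]
width: 0.0871
grip_force: 0.0
```

```bash
python3 -c "
from h import *
go([.4235,.294,.11],1.74)"
```

```text
rot [ 0.0005  0.0009 -0.0085] shift [0.1473 0.0171 0.1125]
```

play_rows:
  increments: "0 0 -0.008 0.045 0.005 0.01 1;0 0 -0.008 0.09 0.01 0.02 1;0 0 -0.008 0.13 0.016 0.04 1;0 0 -0.008 0.145 0.017 0.075 1;0 0 -0.008 0.145 0.017 0.11 1;0 0 -0.008 0.145 0.017 0.112 1"

```text
time: 2.3
ee_pos: [0.4217, 0.2889, 0.1066]
eef_rot: [0.644, 0.765, -0.003, -0.002]
ft_force: [-0.8, -1.2, -0.1]
width: 0.0869
grip_force: 0.0
```

```bash
python3 - <<'E'
from h import *
import cv2
go([.4235,.294,.051],1.74); print(read_state()["ee_pos"])
o=[]
for n,x,y in(("top",120,220),("scene",330,130)):
    i=camera(n)["color"][y:y+80,x:x+80,::-1]; o.append(cv2.resize(i,None,fx=5,fy=5))
cv2.imwrite("pics/a.png",np.hstack(o)); print(read_state()["ee_pos"])
E
```

```text
rot [-0.007   0.0017  0.0014] shift [0.0048 0.003  0.0556]
[0.42170139 0.28894142 0.10661732]
[0.42405953 0.2897861  0.11069818]
```

View pics/a.png

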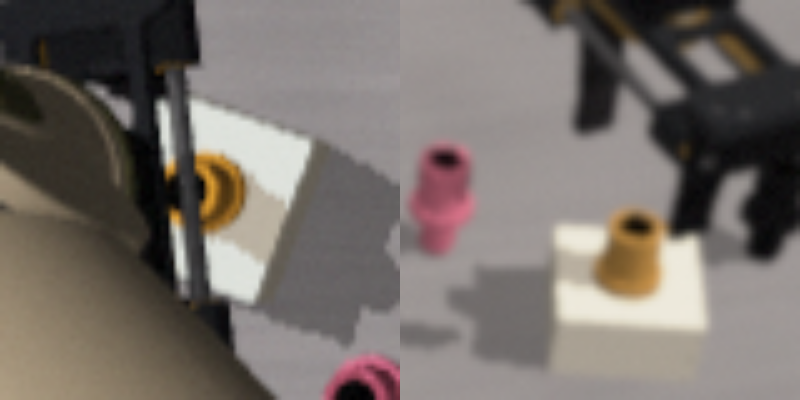

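Top crop: the nozzle rim is at (190,190), under the gripper bar. Scene crop: the nozzle rim is at (636,222), and the fingers' places don't look obvious. I'll project the fingertips into both crops to check.

```bash
python3 - <<'E'
from geo import *
p=np.array([.424,.2898,.1107])
for d in(-.0435,0,.0435):
    q=p+d*np.array([.986,.169,0]); print((proj("top",q)-[120,220])*5,(proj("scene",q)-[330,130])*5+[400,0])
from h import *
go([.4235,.294,.051],1.74)
E
```

```text
[[183.44906469 285.42144884]] [[598.45278413 127.8600072 ]]
[[172.07782208 186.27228258]] [[639.47936658 174.16445031]]
[[160.82445889  88.15094119]] [[682.70392228 222.94962471]]
rot [-0.0014  0.0002 -0.0003] shift [0.0043 0.0002 0.0597]
```

The fingertips project to (598,128) and (683,223), which matches the picture, so the grasp is aligned. Now I descend and close.

play_rows:
  increments: "0 0 0 0.0035 0 0.025 1;0 0 0 0.0035 0 0.045 1;0 0 0 0.0035 0 0.0595 1;0 0 0 0.0035 0 0.0595 1;0 0 0 0.0035 0 0.0595 0.6;0 0 0 0.0035 0 0.0595 0.3;0 0 0 0.0035 0 0.0595 0.2;0 0 0 0.0035 0 0.0595 0.2"
  grip_force: 20

```text
time: 3.2
ee_pos: [0.4241, 0.2937, 0.0516]
eef_rot: [0.645, 0.764, 0.0, 0.0]
ft_force: [-0.7, 0.5, 0.0]
width: 0.0629
grip_force: 0.0
```

play_rows:
  increments: "0 0 0 0 0 0 0.2;0 0 0 0 0 0 0.2;0 0 0 0 0 0 0.2;0 0 0 0 0 0 0.2"

```text
time: 3.6
ee_pos: [0.4237, 0.2936, 0.051]
eef_rot: [0.645, 0.764, 0.0, 0.0]
ft_force: [1.0, -0.0, -0.4]
width: 0.0312
grip_force: 0.3
```

play_rows:
  increments: "0 0 0 0 0 0 0.1;0 0 0 0 0 0 0.1;0 0 0 0 0 0 0.1"
  grip_force: 20

```text
time: 3.9
ee_pos: [0.4237, 0.2936, 0.051]
eef_rot: [0.645, 0.764, -0.0, 0.0]
ft_force: [-0.0, -0.2, -1.5]
width: 0.0289
grip_force: 20.0
```

```bash
python3 -c "
from h import *
s=read_state();print(s['width'],s['grip_force'],s['ee_pos'],s['ft_force'])"
```

```text
0.028886601582268804 19.999836632050574 [0.4236943  0.29355786 0.05099898] [-0.03004824 -0.2460149  -1.45649883]
```

play_rows:
  increments: "0 0 0 0 0 -0.02 0.1;0 0 0 0 0 -0.05 0.1;0 0 0 0 0 -0.09 0.1;0 0 0 -0.02 0.004 -0.13 0.1;0 0 0 -0.06 0.012 -0.15 0.1;0 0 0 -0.1 0.02 -0.15 0.1;0 0 0 -0.14 0.028 -0.15 0.1;0 0 0 -0.18 0.03 -0.15 0.1"

```text
time: 4.7
ee_pos: [0.4841, 0.1194, 0.2011]
eef_rot: [0.645, 0.764, 0.0, 0.0]
ft_force: [0.7, -0.0, -1.3]
width: 0.0291
grip_force: 20.0
```

```bash
python3 -c "
from h import *
go([.539,-.226,.15],1.74)
s=read_state();print(s['width'],s['grip_force'],s['ee_pos'],s['ft_force'])"
```

```text
rot [ 0.0004  0.0003 -0.0005] shift [-0.3497 -0.0039  0.0512]
0.02911829725107843 20.00136044807732 [0.48407135 0.11937915 0.20114029] [ 0.72865803 -0.01875234 -1.26658114]
```

play_rows:
  increments: "0 0 0 -0.045 0 0 0.1;0 0 0 -0.09 0 0 0.1;0 0 0 -0.135 -0.001 0 0.1;0 0 0 -0.18 -0.002 0 0.1;0 0 0 -0.225 -0.003 0 0.1;0 0 0 -0.27 -0.004 0 0.1;0 0 0 -0.315 -0.004 0.02 0.1;0 0 0 -0.335 -0.004 0.04 0.1"

```text
time: 5.5
ee_pos: [0.5356, -0.215, 0.1602]
eef_rot: [0.647, 0.763, -0.001, 0.001]
ft_force: [0.2, -0.5, -1.5]
width: 0.0296
grip_force: 20.0
```

play_rows:
  increments: "0 0 0 -0.008 0 0.01 0.1;0 0 0 -0.012 0 0.02 0.1;0 0 0 -0.012 0 0.02 0.1;0 0 0 -0.012 0 0.02 0.1"

```text
time: 5.9
ee_pos: [0.5385, -0.2199, 0.1418]
eef_rot: [0.644, 0.765, 0.0, 0.0]
ft_force: [0.1, -0.1, -0.6]
width: 0.0295
grip_force: 20.0
```

```bash
python3 - <<'E'
from h import *
from geo import proj
import cv2
go([.539,-.226,.1145],1.74)
s=read_state();print(s['width'],s['grip_force'],s['ee_pos'],s['ft_force'])
p=s["ee_pos"];o=[]
for n in("top","scene"):
    u=proj(n,p-[0,0,.03])[0].astype(int)-40; print(n,u)
    i=camera(n)["color"]; cv2.imwrite(f"pics/b_{n}.png",i[:,:,::-1]); o.append(cv2.resize(i[u[1]:u[1]+80,u[0]:u[0]+80,::-1],None,fx=5,fy=5,interpolation=cv2.INTER_CUBIC))
cv2.imwrite("pics/b.png",np.hstack(o))
E
```

```text
rot [ 0.0007 -0.      0.002 ] shift [-0.0061 -0.0005  0.0273]
0.029461222078393225 19.999944465234876 [ 0.53845431 -0.21986791  0.1417605 ] [ 0.13279414 -0.12561945 -0.58286601]
top [347 170]
scene [146 184]
```

View pics/b.png

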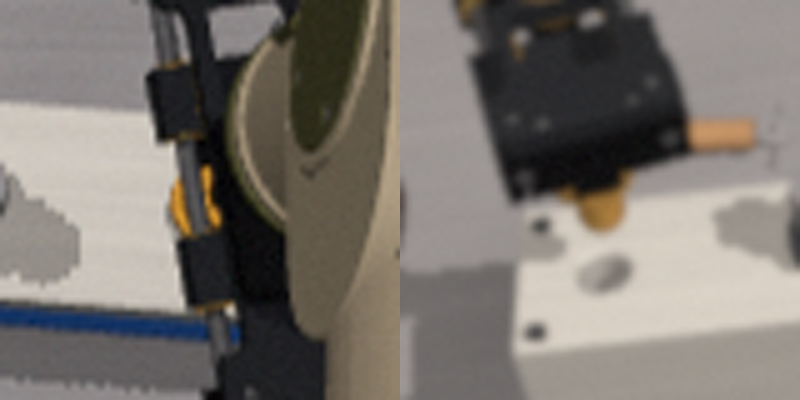

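Scene crop: the shank is at x 580–624 with its lowest edge at y≈230, and the hole mouth is centred at (605,274). I compare these with the projection.

```bash
python3 - <<'E'
from geo import *
p=np.array([.53845,-.21987,.14176])
q=lambda P:(proj("scene",P)[0]-[146,184])*5+[402,2]
print("origin",q(p-[0,0,.039]),"shank up",q(p-[0,0,.039-.014]),"hole",q([.539,-.226,.07]))
a=np.linspace(0,6.28,60);z=0*a
for r,h in((.011,.004),(.011,.014),(.019,.028),(.009,0)):
    P=(proj("scene",p-[0,0,.039-h]+np.c_[r*np.cos(a),r*np.sin(a),z])-[146,184])*5+[402,2]; print(r,h,P.min(0),P.max(0))
# lateral scale
print(q(p-[0,0,.039]+[0,.001,0])-q(p-[0,0,.039]),q(p-[0,0,.039]+[.001,0,0])-q(p-[0,0,.039]))
E
```

```text
origin [607.09095125 217.66613953] shank up [601.75580097 196.97104613] hole [606.14432694 267.3245303 ]
0.011 0.004 [581.46045299 194.5147716 ] [629.62086123 229.38659874]
0.011 0.014 [577.45035554 179.67944051] [625.9838356  214.57120912]
0.019 0.028 [553.8183809  146.12768604] [638.58139734 206.44204697]
0.009 0 [587.42407219 203.50812183] [626.70575037 232.03167216]
[ 2.18082096 -0.3325886 ] [0.08779884 1.55140637]
```

play_rows:
  increments: "0 0 0 -0.003 0.001 0.012 0.1;0 0 0 -0.006 0.001 0.02 0.1;0 0 0 -0.006 0.001 0.026 0.1;0 0 0 -0.006 0.001 0.026 0.1;0 0 0 -0.006 0.001 0.026 0.1"

```text
time: 6.5
ee_pos: [0.5399, -0.2272, 0.1149]
eef_rot: [0.645, 0.764, 0.0, -0.0]
ft_force: [-0.2, 0.7, -0.3]
width: 0.0289
grip_force: 20.0
```

```bash
python3 - <<'E'
from h import *
from geo import proj
import cv2
s=read_state();p=s["ee_pos"];print(p,s['ft_force'])
i=camera("scene")["color"]; cv2.imwrite("pics/c_full.png",i[:,:,::-1])
u=np.array([160,210]);im=cv2.resize(i[u[1]:u[1]+50,u[0]:u[0]+60,::-1],None,fx=10,fy=10,interpolation=cv2.INTER_CUBIC)
a=np.linspace(0,6.28,80)
def ring(c,r,col):
    P=(proj("scene",c+np.c_[r*np.cos(a),r*np.sin(a),0*a])-u)*10+4.5
    cv2.polylines(im,[P.round().astype(int)],True,col,1)
o=p-[0,0,.039]
ring(o,.009,(0,0,255));ring(o+[0,0,.028],.019,(0,0,255));ring(np.array([.5405,-.2265,.07]),.0142,(0,255,0))
cv2.imwrite("pics/c.png",im)
E
```

```text
[ 0.53994427 -0.22716861  0.11489154] [-0.18467029  0.69843622 -0.34090492]
```

View pics/c.png

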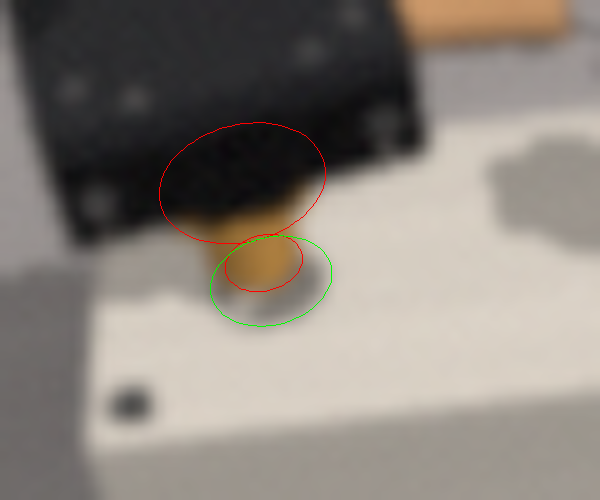

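Red rings (predicted nozzle) match the visible shank, and the green ring (hole at 0.5405, -0.2265) matches the visible mouth. The offset is under 1 mm, so I'll descend gently.

play_rows:
  increments: "0 0 0 0 0.0005 0.003 0.1;0 0 0 0 0.0005 0.006 0.1;0 0 0 0 0.0005 0.008 0.1;0 0 0 0 0.0005 0.010 0.1;0 0 0 0 0.0005 0.012 0.1;0 0 0 0 0.0005 0.014 0.1"

```text
time: 7.15
ee_pos: [0.5405, -0.2272, 0.1009]
eef_rot: [0.645, 0.764, 0.0, 0.0]
ft_force: [-0.2, -0.5, -1.0]
width: 0.0295
grip_force: 20.0
```

play_rows:
  increments: "0 0 0 0 0 0.003 0.1;0 0 0 0 0 0.006 0.1;0 0 0 0 0 0.009 0.1;0 0 0 0 0 0.011 0.1;0 0 0 0 0 0.013 0.1;0 0 0 0 0 0.015 0.1"

```text
time: 7.75
ee_pos: [0.5405, -0.2272, 0.0859]
eef_rot: [0.645, 0.764, 0.0, 0.0]
ft_force: [0.7, 0.5, -0.1]
width: 0.0293
grip_force: 20.0
```

play_rows:
  increments: "0 0 0 0 0 0.001 0.1;0 0 0 0 0 0.002 0.1;0 0 0 0 0 0.003 0.1;0 0 0 0 0 0.003 0.1"

```text
time: 8.15
ee_pos: [0.5404, -0.2272, 0.0829]
eef_rot: [0.645, 0.764, -0.0, -0.0]
ft_force: [-0.7, 0.8, -2.5]
width: 0.0294
grip_force: 20.0
```

play_rows:
  increments: "0 0 0 0 0 0.0005 0.1;0 0 0 0 0 0.001 0.1;0 0 0 0 0 0.001 0.1;0 0 0 0 0 0.0015 0.1;0 0 0 0 0 0.0015 0.1"

```text
time: 8.65
ee_pos: [0.5405, -0.2272, 0.0815]
eef_rot: [0.645, 0.764, 0.0, 0.0]
ft_force: [0.7, 0.2, -2.1]
width: 0.0296
grip_force: 20.0
```

play_rows:
  increments: "0 0 0 0 0 0.0005 0.1;0 0 0 0 0 0.0005 0.1;0 0 0 0 0 0.001 0.1;0 0 0 0 0 0.001 0.1"

```text
time: 9.05
ee_pos: [0.5405, -0.2272, 0.081]
eef_rot: [0.645, 0.764, -0.0, 0.0]
ft_force: [-2.6, 1.2, 5.3]
width: 0.0296
grip_force: 20.0
```

play_rows:
  increments: "0 0 0 0 0 0.0005 0.1;0 0 0 0 0 0.0005 0.1;0 0 0 0 0 0.0005 0.1"

```text
time: 9.35
ee_pos: [0.5406, -0.2272, 0.081]
eef_rot: [0.645, 0.764, -0.0, 0.0]
ft_force: [-5.6, 2.8, 10.0]
width: 0.0295
grip_force: 20.0
```

play_rows:
  increments: "0 0 0 0 0 -0.0005 0.1;0 0 0 0 0 -0.0008 0.4;0 0 0 0 0 -0.0008 0.6;0 0 0 0 0 -0.0008 0.6;0 0 0 0 0 -0.0008 0.6;0 0 0 0 0 -0.0008 0.6"

```text
time: 9.95
ee_pos: [0.5405, -0.2273, 0.0808]
eef_rot: [0.645, 0.764, -0.0, 0.0]
ft_force: [-0.3, -0.1, -0.0]
width: 0.0508
grip_force: 0.0
```

play_rows:
  increments: "0 0 0 0 0 -0.01 0.6;0 0 0 0 0 -0.03 0.6;0 0 0 0 0 -0.06 0.6;0 0 0 0 0 -0.09 0.6;0 0 0 0 0 -0.11 0.6;0 0 0 0.04 0 -0.12 0.6;0 0 0 0.08 0 -0.12 0.6;0 0 0 0.12 0 -0.12 0.6"

```text
time: 10.75
ee_pos: [0.5202, -0.1076, 0.202]
eef_rot: [0.645, 0.764, 0.0, 0.001]
ft_force: [-0.1, 0.7, 0.0]
width: 0.052
grip_force: 0.0
```

```bash
python3 - <<'E'
from h import *
import cv2
go([.513,.069,.20],1.74)
i=camera("scene")["color"][200:270,150:260,::-1]; j=camera("top")["color"][180:250,320:430,::-1]
cv2.imwrite("pics/d.png",np.hstack([cv2.resize(k,None,fx=3.6,fy=3.6,interpolation=cv2.INTER_CUBIC) for k in(i,j)]))
E
```

```text
rot [ 0.0013  0.0009 -0.0005] shift [0.1753 0.0225 0.0019]
```

View pics/d.png

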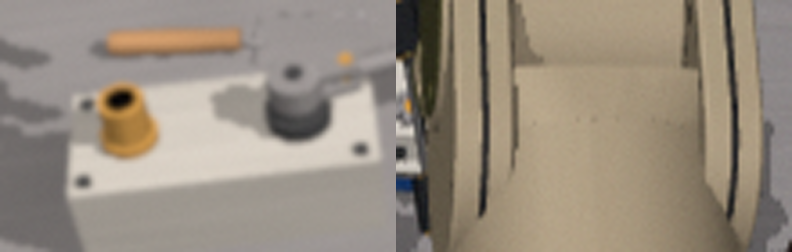

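The nozzle sits flat with its shoulder on the block. Next I move above the grip.

play_rows:
  increments: "0 0 0 0.045 0.006 0 0.6;0 0 0 0.09 0.012 0 0.6;0 0 0 0.13 0.017 0 0.6;0 0 0 0.16 0.022 0.02 0.6;0 0 0 0.17 0.022 0.04 0.6;0 0 0 0.172 0.022 0.05 0.6;0 0 0 0.172 0.022 0.05 0.6"

```text
time: 11.55
ee_pos: [0.5125, 0.0636, 0.1501]
eef_rot: [0.645, 0.764, -0.001, -0.001]
ft_force: [0.0, 0.4, -0.4]
width: 0.052
grip_force: 0.0
```

```bash
python3 - <<'E'
from h import *
from geo import proj
import cv2
s=read_state();p=s["ee_pos"];print(p,s["ft_force"],s["width"])
go([.5135,.069,.083],1.74)
i=camera("scene")["color"]; j=camera("top")["color"]
u=np.array([225,170]);v=np.array([220,170]);a=cv2.resize(i[170:250,225:335,::-1],None,fx=3.6,fy=3.6);b=cv2.resize(j[170:250,220:330,::-1],None,fx=3.6,fy=3.6)
A=np.array([.545,-.117,.102]);d=np.array([-.169,.986,0])
for im,n,o in((a,"scene",u),(b,"top",v)):
    P=((proj(n,np.array([A+.1375*d,A+.19*d,A+.2425*d,[.5405,-.2268,.07]]))-o)*3.6).round().astype(int)
    for q in P[:3]: cv2.circle(im,tuple(map(int,q)),2,(0,255,0),-1)
cv2.imwrite("pics/e.png",np.hstack([a,b]))
E
```

```text
[0.51250288 0.06360025 0.1500879 ] [ 0.01470375  0.39391146 -0.36243155] 0.05198631723131543
rot [-0.0019  0.     -0.0002] shift [0.0052 0.002  0.0671]
```

View pics/e.png

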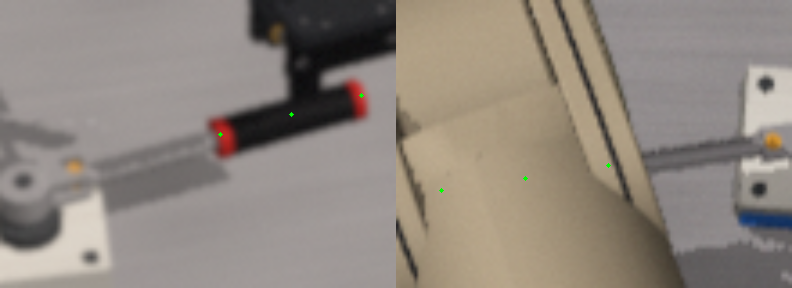

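The grip's axis lies about 1–2 mm to +x of my estimate (its rings are at (226,137) and (358,98) in the left crop). The fingers straddle it, so I descend with that small correction.

play_rows:
  increments: "0 0 0 0.004 0.003 0.02 0.6;0 0 0 0.004 0.003 0.045 0.6;0 0 0 0.004 0.003 0.06 0.6;0 0 0 0.004 0.003 0.067 0.6;0 0 0 0.004 0.003 0.067 0.6;0 0 0 0.004 0.003 0.067 0.5"
  grip_force: 60

```text
time: 12.25
ee_pos: [0.5159, 0.0687, 0.0848]
eef_rot: [0.645, 0.764, 0.0, 0.0]
ft_force: [-0.3, 0.6, 1.0]
width: 0.0489
grip_force: 0.0
```

play_rows:
  increments: "0 0 0 0 0 0 0.42;0 0 0 0 0 0 0.42;0 0 0 0 0 0 0.42;0 0 0 0 0 0 0.42"

```text
time: 12.65
ee_pos: [0.5154, 0.0688, 0.0841]
eef_rot: [0.645, 0.764, 0.0, 0.0]
ft_force: [-0.4, 0.3, 0.2]
width: 0.0369
grip_force: 0.0
```

```bash
python3 - <<'E'
from h import *
s=read_state();print(s["ee_pos"],s["ft_force"],s["width"],s["grip_force"])
p=s["ee_pos"][:2]-[.545,-.117];psi=2*np.arctan2(s["eef_rot"][1],s["eef_rot"][0])
print(psi,np.arctan2(p[1],p[0]),np.hypot(*p))
r,d=.188,.004
for f in(.05,.1,.15,.2,.22): print(f,np.round([r*np.cos(f)-d*np.sin(f)-r,r*np.sin(f)+d*np.cos(f)-d+d],4))
E
```

```text
[0.51543769 0.06876336 0.08407503] [-0.36101792  0.3421432   0.23760355] 0.036916203264098196 0.0
1.739850268246822 1.7286125906942027 0.18810091890966105
0.05 [-0.0004  0.0134]
0.1 [-0.0013  0.0227]
0.15 [-0.0027  0.032 ]
0.2 [-0.0045  0.0413]
0.22 [-0.0054  0.0449]
```

play_rows:
  increments: "0 0 0 0 0.002 0 0.42;0 0 0 0 0.004 0 0.42;0 0 0.01 0 0.006 0 0.42;0 0 0.02 0 0.008 0 0.42;0 0 0.03 0 0.01 0 0.42;0 0 0.04 0 0.0115 0 0.42;0 0 0.05 -0.0004 0.0134 0 0.42;0 0 0.05 -0.0004 0.0134 0 0.42"

```text
time: 13.45
ee_pos: [0.5288, 0.0706, 0.0838]
eef_rot: [0.664, 0.748, 0.0, 0.0]
ft_force: [-3.3, -2.0, 0.4]
width: 0.0367
grip_force: 1.5
```

```bash
cat > st.py <<'E'
from h import *
s=read_state();p=s["ee_pos"][:2]-[.545,-.117];psi=2*np.arctan2(s["eef_rot"][1],s["eef_rot"][0])
y=np.array([np.sin(psi),-np.cos(psi),0]);
print("t",s["time"],"psi",psi.round(4),"az",np.arctan2(p[1],p[0]).round(4),"r",np.hypot(*p).round(4),"F along y",(s["ft_force"]@y).round(2),s["ft_force"].round(1),"w",s["width"].round(4),s["grip_force"])
E
python3 st.py
```

```text
Traceback (most recent call last):
  File "st.py", line 4, in <module>
    print("t",s["time"],"psi",psi.round(4),"az",np.arctan2(p[1],p[0]).round(4),"r",np.hypot(*p).round(4),"F along y",(s["ft_force"]@y).round(2),s["ft_force"].round(1),"w",s["width"].round(4),s["grip_force"])
                                                                                                                                                                           ^^^^^^^^^^^^^^^^
AttributeError: 'float' object has no attribute 'round'
```

play_rows:
  increments: "0 0 0.03 -0.0002 0.0056 0 0.42;0 0 0.06 -0.0006 0.0113 0 0.42;0 0 0.09 -0.0011 0.0169 0 0.42;0 0 0.12 -0.0018 0.0225 0 0.42;0 0 0.15 -0.0027 0.0281 0 0.42;0 0 0.15 -0.0027 0.0281 0 0.42"

```text
time: 14.05
ee_pos: [0.5579, 0.0714, 0.084]
eef_rot: [0.719, 0.695, 0.001, 0.0]
ft_force: [0.6, 0.2, -0.7]
width: 0.0366
grip_force: 0.1
```

```bash
sed -i 's/s\["width"\].round(4)/round(float(s["width"]),4)/' st.py; python3 st.py
```

```text
t 14.05 psi 1.5382 az 1.5027 r 0.1888 F along y 0.6 [ 0.6  0.2 -0.7] w 0.0366 0.11632003588601947
```

play_rows:
  increments: "0 0 0.01 0 0.0019 0 0.42;0 0 0.02 0 0.0038 0 0.42;0 0 0.03 -0.0001 0.0056 0 0.42;0 0 0.03 -0.0001 0.0056 0 0.42"

```text
time: 14.45
ee_pos: [0.5626, 0.0711, 0.0839]
eef_rot: [0.728, 0.685, 0.0, 0.0]
ft_force: [-3.6, -1.3, -0.5]
width: 0.0368
grip_force: 1.5
```

play_rows:
  increments: "0 0 0.01 0 0.0019 0 0.42;0 0 0.02 0 0.0038 0 0.42;0 0 0.03 -0.0001 0.0056 0 0.42"

```text
time: 14.75
ee_pos: [0.5681, 0.0706, 0.0838]
eef_rot: [0.739, 0.674, -0.0, 0.0]
ft_force: [-4.3, -1.5, 0.4]
width: 0.0365
grip_force: 2.1
```

play_rows:
  increments: "0 0 0.01 0 0.0019 0 0.42;0 0 0.02 0 0.0038 0 0.42;0 0 0.03 -0.0001 0.0056 0 0.42;0 0 0.04 -0.0002 0.0075 0 0.42"

```text
time: 15.15
ee_pos: [0.5756, 0.0696, 0.0838]
eef_rot: [0.752, 0.659, -0.0, 0.0]
ft_force: [-4.9, -2.4, 1.2]
width: 0.0366
grip_force: 2.1
```

play_rows:
  increments: "0 0 0.01 0 0.0019 0 0.42;0 0 0.02 0 0.0038 0 0.42;0 0 0.03 -0.0001 0.0056 0 0.42;0 0 0.04 -0.0002 0.0075 0 0.42"

```text
time: 15.55
ee_pos: [0.583, 0.0683, 0.0838]
eef_rot: [0.765, 0.644, -0.0, 0.0]
ft_force: [-5.5, -2.5, -0.1]
width: 0.0364
grip_force: 2.1
```

play_rows:
  increments: "0 0 0.01 0 0.0019 0 0.42;0 0 0.02 0 0.0038 0 0.42;0 0 0.03 -0.0001 0.0056 0 0.42;0 0 0.04 -0.0002 0.0075 0 0.42"

```text
time: 15.95
ee_pos: [0.5903, 0.0668, 0.0838]
eef_rot: [0.778, 0.628, -0.0, 0.0]
ft_force: [-4.8, -2.5, -0.6]
width: 0.0367
grip_force: 2.1
```

play_rows:
  increments: "0 0 0.01 0 0.0019 0 0.42;0 0 0.02 0 0.0038 0 0.42;0 0 0.03 -0.0001 0.0056 0 0.42;0 0 0.04 -0.0002 0.0075 0 0.42"

```text
time: 16.35
ee_pos: [0.5976, 0.0651, 0.0838]
eef_rot: [0.79, 0.613, -0.0, 0.0]
ft_force: [-4.9, -1.0, 0.7]
width: 0.0365
grip_force: 2.1
```

play_rows:
  increments: "0 0 0.01 0 0.0019 0 0.42;0 0 0.02 0 0.0038 0 0.42;0 0 0.03 -0.0001 0.0056 0 0.42;0 0 0.04 -0.0002 0.0075 0 0.42"

```text
time: 16.75
ee_pos: [0.6048, 0.0631, 0.0838]
eef_rot: [0.802, 0.597, -0.0, 0.0]
ft_force: [-4.7, -1.2, 0.6]
width: 0.0367
grip_force: 2.1
```

```bash
python3 st.py
```

```text
t 16.75 psi 1.2789 az 1.2502 r 0.1897 F along y -4.14 [-4.7 -1.2  0.6] w 0.0367 2.052488923072815
```

Turned 0.46 rad so far, with only the drag force. I carry on.

play_rows:
  increments: "0 0 0.01 0 0.0019 0 0.42;0 0 0.02 0 0.0038 0 0.42;0 0 0.03 -0.0001 0.0056 0 0.42;0 0 0.04 -0.0002 0.0075 0 0.42"

```text
time: 17.15
ee_pos: [0.6103, 0.0612, 0.0832]
eef_rot: [0.814, 0.581, -0.002, -0.001]
ft_force: [-12.7, -0.3, 2.0]
width: 0.0369
grip_force: 6.3
```

play_rows:
  increments: "0 0 0 0 0 0 0.42"

```text
time: 17.25
ee_pos: [0.6102, 0.0612, 0.0831]
eef_rot: [0.814, 0.581, -0.002, -0.001]
ft_force: [-11.7, -0.6, 1.7]
width: 0.037
grip_force: 5.1
```

```bash
python3 st.py; python3 -c "
from h import *
s=read_state();print(s['ee_pos'],s['torque'])"
```

```text
t 17.25 psi 1.2397 az 1.22 r 0.1898 F along y -10.87 [-11.7  -0.6   1.7] w 0.037 5.090553313493729
[0.61023337 0.06124638 0.08308552] [-0.27001177  2.30649108  0.11962619]
```

The bolt has gone tight: 11 N, just under the 14 N at which it breaks. Now I fold the handle about the pin in small steps.

play_rows:
  increments: "0 0 0.012 0 0.002 0 0.42;0 0 0.025 -0.0001 0.004 0 0.42;0 0 0.038 -0.0002 0.006 0 0.42;0 0 0.05 -0.0004 0.008 0 0.42"

```text
time: 17.65
ee_pos: [0.6167, 0.0587, 0.0828]
eef_rot: [0.828, 0.561, -0.002, -0.002]
ft_force: [-14.7, 0.2, 2.7]
width: 0.0369
grip_force: 6.9
```

```bash
python3 st.py
```

```text
t 17.65 psi 1.1902 az 1.183 r 0.1897 F along y -13.7 [-14.7   0.2   2.7] w 0.0369 6.919109523296356
```

play_rows:
  increments: "0 0 0.013 0 0.002 0 0.42;0 0 0.026 -0.0001 0.004 0 0.42;0 0 0.039 -0.0002 0.006 0 0.42;0 0 0.052 -0.0003 0.008 0 0.42;0 0 0.065 -0.0005 0.01 0 0.42"

```text
time: 18.15
ee_pos: [0.6257, 0.0546, 0.0828]
eef_rot: [0.846, 0.533, -0.003, -0.002]
ft_force: [-15.2, 0.5, 3.5]
width: 0.0369
grip_force: 7.0
```

```bash
python3 st.py
```

```text
t 18.15 psi 1.1253 az 1.131 r 0.1896 F along y -13.95 [-15.2   0.5   3.5] w 0.0369 7.045123279094696
```

The hinge folds at a steady 14 N, with about 0.10 rad of fold after 16.8 mm of travel past the stop. I stop here and ease back slowly.

play_rows:
  increments: "0 0 -0.013 0 -0.002 0 0.42;0 0 -0.026 -0.0001 -0.004 0 0.42;0 0 -0.039 -0.0002 -0.006 0 0.42;0 0 -0.052 -0.0003 -0.008 0 0.42;0 0 -0.065 -0.0005 -0.01 0 0.42"

```text
time: 18.65
ee_pos: [0.6165, 0.0587, 0.0829]
eef_rot: [0.828, 0.561, -0.002, -0.002]
ft_force: [-13.8, 1.3, 1.5]
width: 0.0368
grip_force: 6.9
```

```bash
python3 st.py
```

```text
t 18.65 psi 1.1915 az 1.1844 r 0.1897 F along y -13.31 [-13.8   1.3   1.5] w 0.0368 6.899524480104446
```

play_rows:
  increments: "0 0 -0.006 0 -0.001 0 0.42;0 0 -0.012 0 -0.002 0 0.42;0 0 -0.018 -0.0001 -0.003 0 0.42;0 0 -0.024 -0.0001 -0.004 0 0.42;0 0 -0.03 -0.0002 -0.005 0 0.42;0 0 -0.036 -0.0002 -0.006 0 0.42"

```text
time: 19.25
ee_pos: [0.611, 0.0608, 0.083]
eef_rot: [0.818, 0.576, -0.002, -0.002]
ft_force: [-13.3, 0.8, 1.3]
width: 0.0372
grip_force: 6.8
```

```bash
python3 st.py
```

```text
t 19.25 psi 1.2272 az 1.2153 r 0.1897 F along y -12.83 [-13.3   0.8   1.3] w 0.0372 6.77365243434906
```

play_rows:
  increments: "0 0 -0.003 0 -0.0005 0 0.42;0 0 -0.006 0 -0.001 0 0.42;0 0 -0.009 0 -0.0015 0 0.42;0 0 -0.012 0 -0.002 0 0.42"

```text
time: 19.65
ee_pos: [0.6105, 0.0611, 0.0834]
eef_rot: [0.814, 0.58, -0.001, -0.001]
ft_force: [-6.8, 0.2, 0.5]
width: 0.0365
grip_force: 3.8
```

```bash
python3 st.py
```

```text
t 19.65 psi 1.2385 az 1.2185 r 0.1897 F along y -6.52 [-6.8  0.2  0.5] w 0.0365 3.753134608268738
```

The force fell from 13 to 6.5 N with almost no motion, so the hinge is straight. I back the pushing finger off until it's free.

play_rows:
  increments: "0 0 0 0 -0.0005 0 0.42;0 0 0 0 -0.001 0 0.42;0 0 0 0 -0.0015 0 0.42;0 0 0 0 -0.002 0 0.42;0 0 0 0 -0.003 0 0.42;0 0 0 0 -0.0035 0 0.42;0 0 0 0 -0.0035 0 0.42"

```text
time: 20.35
ee_pos: [0.6088, 0.0616, 0.0841]
eef_rot: [0.815, 0.58, 0.001, 0.0]
ft_force: [-0.9, 0.2, 0.3]
width: 0.0367
grip_force: 0.5
```

```bash
python3 st.py
```

```text
t 20.35 psi 1.2377 az 1.2276 r 0.1897 F along y -0.87 [-0.9  0.2  0.3] w 0.0367 0.5069266632199287
```

play_rows:
  increments: "0 0 0 0 -0.001 0 0.42;0 0 0 0 -0.002 0 0.42;0 0 0 0 -0.003 0 0.45;0 0 0 0 -0.004 0 0.6;0 0 0 0 -0.004 0 0.6;0 0 0 0 -0.004 0 0.6;0 0 0 0 -0.004 0 0.6"

```text
time: 21.05
ee_pos: [0.6046, 0.0627, 0.0839]
eef_rot: [0.815, 0.58, 0.0, 0.0]
ft_force: [0.1, 0.6, -0.8]
width: 0.0516
grip_force: 0.0
```

```bash
python3 st.py
```

```text
t 21.05 psi 1.2378 az 1.2507 r 0.1893 F along y -0.12 [ 0.1  0.6 -0.8] w 0.0516 0.0
```

Free of contact. I lift straight up, move clear in the tool's −y direction, and take a last look.

play_rows:
  increments: "0 0 0 0 0 -0.015 0.6;0 0 0 0 0 -0.04 0.6;0 0 0 0 0 -0.08 0.6;0 0 0 0 0 -0.12 0.6;0 0 0 0 0 -0.15 0.6;0 0 0 0.03 -0.03 -0.16 0.6;0 0 0 0.06 -0.06 -0.16 0.6;0 0 0 0.09 -0.09 -0.16 0.6"

```text
time: 21.85
ee_pos: [0.5483, 0.1787, 0.2457]
eef_rot: [0.815, 0.58, 0.001, 0.0]
ft_force: [0.5, 0.6, 0.5]
width: 0.0518
grip_force: 0.0
```

play_rows:
  increments: "0 0 0 0.02 -0.03 0 0.6;0 0 0 0.04 -0.06 0 0.6;0 0 0 0.05 -0.08 0 0.6;0 0 0 0.05 -0.08 0 0.6;0 0 0 0.05 -0.08 0 0.6"

```text
time: 22.35
ee_pos: [0.4897, 0.2507, 0.2448]
eef_rot: [0.814, 0.58, 0.0, 0.001]
ft_force: [0.2, -1.4, -0.2]
width: 0.0524
grip_force: 0.0
```

```bash
python3 - <<'E'
from h import *
import cv2
s=read_state();print(s["ee_pos"],s["ft_force"])
i=camera("scene")["color"][150:290,90:350,::-1]; j=camera("top")["color"][150:290,210:470,::-1]
cv2.imwrite("pics/f.png",np.vstack([cv2.resize(k,None,fx=2.1,fy=2.1,interpolation=cv2.INTER_CUBIC) for k in(i,j)]))
E
```

```text
[0.48971893 0.25071094 0.24484779] [ 0.16913076 -1.35178182 -0.20283374]
```

View pics/f.png

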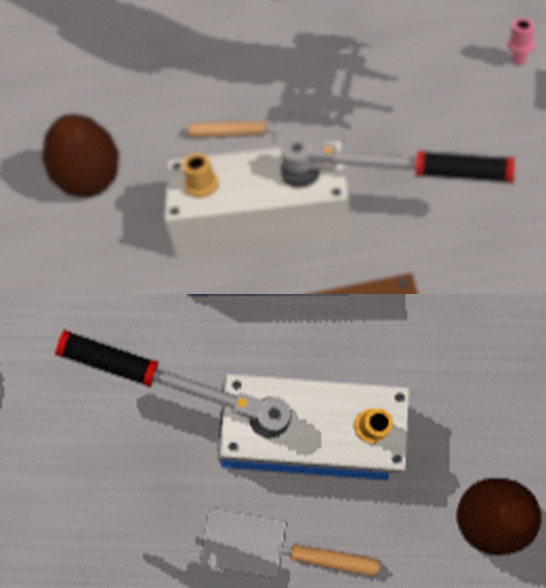

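The nozzle is home. The wrench is straight: hub (273,413), pin (242,403) and grip lie on one line in the top view. The egg and spatula are in place, and the arm is clear of everything, so I hand it in.

```bash
python3 -c "
from bench import *
print(close_job())"
```

```text
the job is handed in; nothing more can be done
None
```

The job is handed in at about 22 s: the nozzle is fully home, the bolt was tightened until the hinge broke over (about 0.10 rad), and the handle was eased back straight before I let go. The verdict was not shown to me.

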